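# Clip the orange marker onto the dye tub

### The arm

A 6-joint arm with a two-finger parallel gripper is mounted at the origin on the work surface. World frame = base frame: x ahead of the robot, y to its left, z up, the work surface at z = 0. Lengths are in m, angles in degrees, forces in N, time in s.
With the tool pointing down it reaches from about 0.4 to 0.825 m from the base axis. Payload 7 kg.
Tool frame: the origin (TCP) lies at the very end of the fingers, on their centre line; the grasp point (between the pads) lies 19 mm behind it (ctrl.hold_point_z is the distance from the TCP to the grasp point, in m); z points along the fingers, y is the line along which they close (so a half turn about z gives the same grasp; the last joint's range is limited). The gripper opens to 88 mm and grips with 3 to 60 N. Pads are 19 mm wide; open, the fingers measure 130 mm over their backs; the gripper's body (78 mm by 193 mm) begins 47 mm behind the grasp point.
Start: joints at [92.309, 20.546, 0.682, 0, -70.136, -16.507], TCP at [0.166, 0.654, 0.195] pointing down, gripper open.
Joint ranges: [-176.03, 176.03], [-82.01, 121.73], [-58.28, 71.71], [-173.87, 95.51], [-174.79, -0.11], [-173.66, 173.66]. Speed limits (degrees/s): [136.94, 136.94, 172.46, 180, 180, 180].

### API

Orientations are given as [roll, pitch, yaw] about the fixed x, y, z axes, in that order (R = Rz(yaw) Ry(pitch) Rx(roll)).
In Python, from plant import sensors, viewer, workorder, ctrl gives the robot as it stands.
- The arm moves only by the shell command python3 -m pendant 'ROWS'. ROWS is JSON, a list of rows, each a list of 3 entries, a list of its own where there are three numbers: the opening, from -1 (shut) to 1 (fully open), so that 0 is half open, then the shift along the tool's x, y, z in m, then the turn, a rotation vector about the tool's x, y, z in degrees. A call has 1 to 10 rows; each row is the pose to reach, as a shift and turn from the pose commanded when the call began, along the tool's axes at that moment; what a row does not reach only later rows make up. A row lasts 1/12 s, in which the tool goes at most 41.7 mm and 7.16 degrees, less where a joint would pass 70% of its speed; a pose out of reach is approached as far as the arm can. A call with a gripper value outside its range is refused whole. The fingers move at their own pace and stop on an object; the grip force is fixed at half the most. Time passes only in rows, so rows that repeat a pose let the fingers close. It gives the time, the measured TCP pose, the force, the opening and the grip force at its end, in the units of the state.
- sensors.get_obs(): the state, without advancing time (a new reading comes with each control period).
- viewer.snapshot(name): name is "scene" or "top" or "wrist"; returns the picture (384x512x3 uint8, red, green, blue); there is no depth.
- viewer.camera_params(name): a dict with "fx", "fy", "cx", "cy" (pixels), "extrinsics" (4x4, takes a point from world to camera coordinates). Camera axes: x right, y up, looking along -z (the intrinsics and any distortion apply to the point x, -y, -z); pixel columns grow to the right and rows downward; lengths in m; the calibration is good to about 2 mm. The wrist camera is an equidistant fisheye: a pixel r from the principal point sees the ray r / f radians off the axis. A picture is of the moment at which its call begins: read the wrist's pose just before it. camera_params takes no time and is no camera call; for the wrist camera it gives the pose at the moment of the call.
- workorder.close_job(): hands the job in; it is judged then, once.
The state is a dict: "clock": time; "joint_pos": joint angles; "qvel": joint speeds; "tau": joint torques, N m; "tool_pos": TCP position; "orientation": TCP orientation; "force": force on the tool from outside, world axes, zero at the start; "moment": the same for the moment, N m; "opening": finger opening in m; "gripper_force": force on a finger pad.
Only numpy, scipy, OpenCV 4.12 (cv2) and the standard library are available. Lean on these libraries where they do the work, as an engineer would, in place of code of your own. Each camera call takes 0.05 s, during which the arm holds its last target. There are 200 camera calls.

### The job

Two snap-hook colour markers lie on the dyeing table. Pick up the orange one by its coloured block and push its snap hook onto the upright bar of the steel loop on the orange-lidded tub until the sprung gate has opened and snapped shut again behind the bar; leave the marker clipped on, lying upright on the table, and let go. Leave the blue marker where it lies.

Things in the scene. Friction and masses are not known exactly. Their poses are not given: they have to be found in the camera images.
- orange_centre (a point): Orange marker (110 to 220 g): centre of its block, 70 (x) x 26 (y) x 40 mm (z), 20 mm up. x points from the block to its flat steel hook of 7 mm rod at this height: cross-bar at x = 41 mm, side arms forward at y = +20 and -21, tips at x = 97 to 106. Gate across the mouth at x = 97. Push the bar in to x = 50 to 54, y within 8: it is then past the gate, which shuts; at x = 48 it hits the cross-bar.
- orange_gate (a joint): The orange marker's sprung brass gate, 6 mm thick, across the front of its hook, hinged about z at x = 97, y = -21 mm from the block's centre. 0 = shut, up to 1.5 rad as a bar pushes it inward (towards the block, 1.5 to 4 N); its spring always returns it to 0.
- loop_bar (a point): Upright bar of the fixed 8 mm steel rod loop on the orange-lidded tub: point on its axis 20 mm above the table. x points level to the tub's front wall, 75 mm behind the bar, z up. A lower limb (top 10 mm up) and an upper limb (54 to 62 mm up) run from the bar to the wall; the hook goes on between them, pushed along +x. Tub: fixed, 310 wide, 235 deep, 122 mm tall.
- blue_centre (a point): Blue marker, same shape and size as the orange one: centre of its block. Not needed; leave it alone.
Things that resemble listed ones, but are neither listed nor needed, are in the scene too. Of the things that look like the part that bears orange_centre, take the one that is nearest to the robot's base at the start.

How it is judged (in metres and radians):
At the end, for the whole second after the job is handed in: The loop's upright bar is inside the orange marker's hook (43 to 94 mm ahead of the block's centre, within 18 mm of its centre line), the gate is shut (under 0.15 rad), and the marker lies on the table, upright within 10 degrees, its centre below 28 mm (x of loop_bar in the frame of orange_centre between 0.043 and 0.094 m and y of loop_bar in the frame of orange_centre between -0.018 and 0.018 m and value of joint orange_gate below 0.15 rad and height (world z) of orange_centre below 0.028 m and angle between orange_centre's own z axis and vertical below 0.17 rad); the robot touches nothing.
It fails at once if the blue marker is moved more than 30 mm (distance of blue_centre from where it was at the start of the episode above 0.03 m).
It also fails if it takes over 42 s, if anything falls off the work surface, if the arm or the gripper's body presses on something with over 40 N, if the wrist force passes 120 N, or if a joint passes its speed limit or range.

## Working session

There is one attempt and no reset: what is moved stays moved. The work goes in short steps, Python scripts to look and compute and a shell command to move; the robot and the scene stay as the last step left them, time stands still between calls to the robot, and variables do not carry over. Pictures are saved under pics/ and viewed, at most 12 in all, crops included, and the job is handed in when it is done.

```bash
mkdir -p pics; ls; python3 - <<'E'
from plant import sensors, viewer
import cv2,numpy as np
o=sensors.get_obs();print(o)
a=viewer.snapshot("scene");b=viewer.snapshot("top")
cv2.imwrite('pics/s0.png',a[:,:,::-1]);cv2.imwrite('pics/t0.png',b[:,:,::-1])
for n in("scene","top","wrist"):print(n,viewer.camera_params(n))
E
```

```text
pics
{'clock': 0.0, 'joint_pos': array([ 9.23087369e+01,  2.05901217e+01,  6.35577370e-01, -2.12860501e-02,
       -7.01375407e+01, -1.65086172e+01]), 'qvel': array([-0.05736536,  0.02477797, -0.05458024, -0.06095988, -0.0376829 ,
        0.05593061]), 'tau': array([ 1.57304448e-04, -5.82718956e+01,  2.93048841e+01,  6.99746355e+00,
        6.73916191e-03, -1.53012897e-04]), 'tool_pos': array([0.16545137, 0.65385147, 0.19424761]), 'orientation': array([ 1.79906024e+02, -6.98388541e-03, -1.42071230e+01]), 'force': array([-0.39194385,  0.20655672,  0.45825255]), 'moment': array([0.03029015, 0.01068828, 0.00756802]), 'gripper_force': 0.0, 'opening': 0.08749393813154988}
scene {'fx': 383.44391918026116, 'fy': 383.44391918026116, 'cx': 256.2441720997034, 'cy': 187.132416005793, 'extrinsics': array([[ 0.3793135 ,  0.92526616, -0.00194964, -0.04036229],
       [-0.68683036,  0.28297723,  0.66946841,  0.45196987],
       [ 0.61998816, -0.25259933,  0.74283797, -1.75441459],
       [ 0.        ,  0.        ,  0.        ,  1.        ]])}
top {'fx': 407.83120049478345, 'fy': 407.83120049478345, 'cx': 257.44870873222044, 'cy': 191.76668237556254, 'extrinsics': array([[ 0.02880816, -0.99949528,  0.01338952, -0.22666952],
       [ 0.99460124,  0.02999789,  0.09934036, -0.60848811],
       [-0.09969188,  0.01045542,  0.99496342, -1.01176563],
       [ 0.        ,  0.        ,  0.        ,  1.        ]])}
wrist {'fx': 297.3186396354542, 'fy': 297.3186396354542, 'cx': 254.11901909236553, 'cy': 190.4898515663879, 'extrinsics': array([[-0.24478772, -0.96957464,  0.00199898,  0.67255451],
       [ 0.92714229, -0.23467712, -0.29211955,  0.03620001],
       [ 0.28370082, -0.06965394,  0.95637972, -0.39162294],
       [ 0.        ,  0.        ,  0.        ,  1.        ]])}
```

View pics/s0.png

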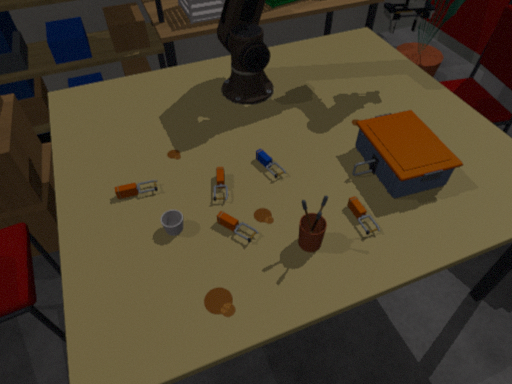

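View pics/t0.png

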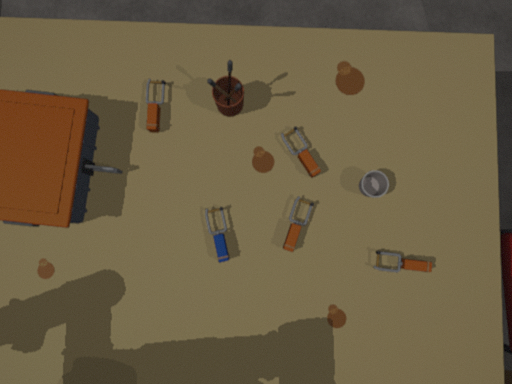

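The scene and top views show four orange markers, with blocks in the top view at about (153,117), (309,162), (292,237) and (417,266). Blue is at (221,247), and the loop bar's end is near (120,171) on the tub's right side. Next I'll compute world positions.

```bash
cat > h.py <<'E'
import numpy as np,cv2
def ray(p,u,v,fish=False):
    E=p["extrinsics"];x=(u-p["cx"])/p["fx"];y=(v-p["cy"])/p["fy"]
    if fish:
        r=np.hypot(x,y);s=np.sinc(r/np.pi)
        d=np.array([x*s,-y*s,-np.cos(r)])
    else: d=np.array([x,-y,-1.])
    R=E[:3,:3];return -R.T@E[:3,3],R.T@d
def onplane(p,u,v,z,fish=False):
    c,d=ray(p,u,v,fish);return c+d*(z-c[2])/d[2]
def tri(rs):
    A=np.zeros((3,3));b=np.zeros(3)
    for c,d in rs:
        d=d/np.linalg.norm(d);P=np.eye(3)-np.outer(d,d);A+=P;b+=P@c
    return np.linalg.solve(A,b)
def orange(rgb):
    h=cv2.cvtColor(rgb,cv2.COLOR_RGB2HSV);return cv2.inRange(h,(4,190,110),(14,255,255))
def blobs(m,lo=40):
    cs,_=cv2.findContours(m,cv2.RETR_EXTERNAL,cv2.CHAIN_APPROX_NONE)
    return [c for c in cs if cv2.contourArea(c)>lo]
E
python3 - <<'E'
from h import *
from plant import viewer
pt=viewer.camera_params("top");ps=viewer.camera_params("scene")
t=cv2.imread('pics/t0.png')[:,:,::-1].copy();s=cv2.imread('pics/s0.png')[:,:,::-1].copy()
for n,im,p in(("top",t,pt),("scene",s,ps)):
  for c in blobs(orange(im)):
    r=cv2.minAreaRect(c);w=onplane(p,*r[0],.035)
    q=[onplane(p,*k,.035)[:2] for k in cv2.boxPoints(r)]
    print(n,np.round(r[0]),np.round(w[:2],3),'dist',round(np.hypot(*w[:2]),3),'sides',round(np.hypot(*(q[1]-q[0])),3),round(np.hypot(*(q[2]-q[1])),3))
print('bar end top',onplane(pt,121,171,.058))
w=viewer.snapshot("wrist");cv2.imwrite('pics/w0.png',w[:,:,::-1])
a=cv2.resize(t[120:220,60:160],None,fx=4,fy=4,interpolation=cv2.INTER_CUBIC)
b=cv2.resize(s[120:220,330:430],None,fx=4,fy=4,interpolation=cv2.INTER_CUBIC)
cv2.imwrite('pics/z0.png',np.hstack([a,b])[:,:,::-1])
E
```

```text
top [415. 265.] [ 0.441 -0.611] dist 0.754 sides 0.021 0.054
top [293. 235.] [ 0.508 -0.301] dist 0.591 sides 0.052 0.022
top [ 61. 216.] [0.539 0.284] dist 0.609 sides 0.035 0.027
top [308. 160.] [ 0.7   -0.336] dist 0.777 sides 0.022 0.052
top [152. 113.] [0.811 0.072] dist 0.815 sides 0.049 0.021
top [ 36. 158.] [0.683 0.36 ] dist 0.772 sides 0.331 0.224
scene [228. 218.] [ 0.695 -0.337] dist 0.772 sides 0.022 0.056
scene [126. 186.] [ 0.435 -0.612] dist 0.751 sides 0.053 0.02
scene [220. 174.] [ 0.504 -0.302] dist 0.587 sides 0.053 0.018
scene [402. 137.] [0.58 0.41] dist 0.71 sides 0.321 0.412
bar end top [0.65408049 0.13356692 0.058     ]
```

View pics/z0.png

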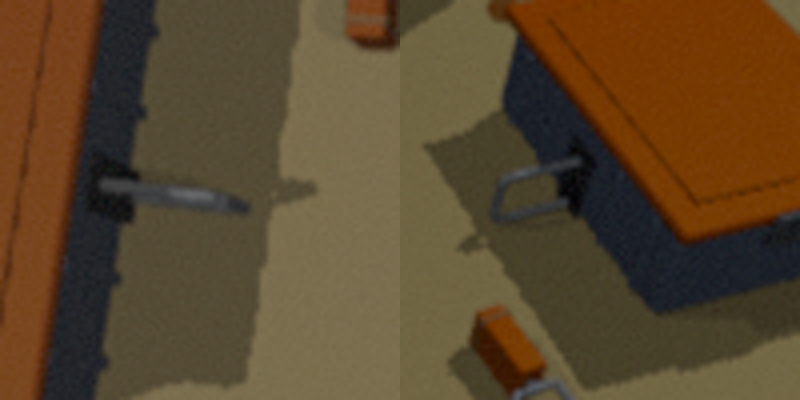

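View pics/w0.png

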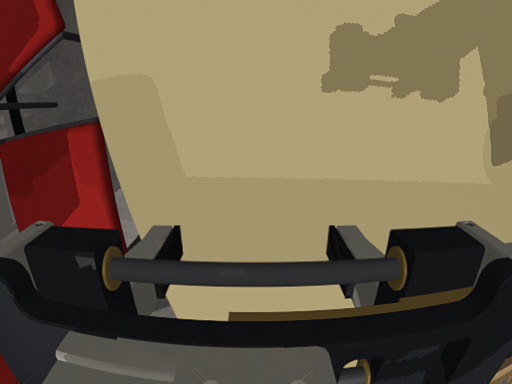

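The loop is a rod sticking out from the tub wall, with the bar end at top (120,171) and scene (355,166)-(354,174). The wrist view shows only bare table. The target marker is the one at (0.508,-0.301), 0.59 m from the base. I'll set out towards the loop for a close look.

```bash
python3 -m pendant '[[1,[0.556,0.43,-0.06],[0,0,0]],[1,[0.556,0.43,-0.06],[0,0,0]],[1,[0.556,0.43,-0.06],[0,0,0]],[1,[0.556,0.43,-0.06],[0,0,0]],[1,[0.556,0.43,-0.06],[0,0,0]],[1,[0.556,0.43,-0.06],[0,0,0]],[1,[0.556,0.43,-0.06],[0,0,0]],[1,[0.556,0.43,-0.06],[0,0,0]],[1,[0.556,0.43,-0.06],[0,0,0]],[1,[0.556,0.43,-0.06],[0,0,0]]]'
cat >> h.py <<'E'
from scipy.spatial.transform import Rotation as Ro
def shift(obs,pos,yaw):
    """tool shift and turn from the measured pose to a tool-down pose"""
    R=Ro.from_euler('xyz',obs["orientation"],degrees=True);T=Ro.from_euler('xyz',[180,0,yaw],degrees=True)
    return np.round(R.inv().apply(np.array(pos)-obs["tool_pos"]),4),np.round((R.inv()*T).as_rotvec(degrees=True),2)
E
python3 - <<'E'
from h import *
from plant import viewer,sensors
pt=viewer.camera_params("top");ps=viewer.camera_params("scene")
print('upper',tri([ray(pt,120,171),ray(ps,355.5,166)]),'scene lower',onplane(ps,354,174.3,.006))
a=onplane(pt,120,171.3,.058);b=onplane(pt,85.5,166.3,.058);d=b-a;print(a,b,'limb yaw',np.degrees(np.arctan2(d[1],d[0])))
t=cv2.imread('pics/t0.png')[:,:,::-1].copy()
c=max(blobs(orange(t)),key=cv2.contourArea)[:,0]
e=np.array([[v,c[c[:,1]==v,0].max()] for v in range(110,215,3)]);k=np.polyfit(e[:,0],e[:,1],1)
q=[onplane(pt,np.polyval(k,v),v,.118) for v in(110,210)];d=q[1]-q[0];print('edge normal yaw',np.degrees(np.arctan2(-d[0],d[1])),np.std(e[:,1]-np.polyval(k,e[:,0])))
m=blobs(orange(t))
for c in m:
  (u,v),_,_=cv2.minAreaRect(c)
  if abs(u-293)<5:
    l=cv2.fitLine(c,cv2.DIST_L2,0,.01,.01).ravel();p,q=[onplane(pt,l[2]+s*l[0],l[3]+s*l[1],.035) for s in(-8,8)];print('marker axis',np.degrees(np.arctan2(*(q-p)[1::-1])))
print(shift(sensors.get_obs(),[.6,.1,.255],-14.2))
E
```

```text
clock: 0.98
tool_pos: [0.4223, 0.3257, 0.2309]
orientation: [-180.0, 0.0, -14.2]
force: [1.2, 1.0, 0.2]
opening: 0.0876
gripper_force: 0.0
upper [0.6578054  0.14505514 0.04741016] scene lower [0.65982359 0.15326253 0.006     ]
[0.65324873 0.13600346 0.058     ] [0.66319185 0.22246648 0.058     ] limb yaw 83.43988439426207
edge normal yaw 84.09133768678888 2.2452136632751687
marker axis -16.09539191637778
(array([ 0.2275,  0.1753, -0.0242]), array([-0.02,  0.  ,  0.02]))
```

```bash
python3 -m pendant '[[1,[0.2275,0.175,-0.024],[0,0,0]],[1,[0.2275,0.175,-0.024],[0,0,0]],[1,[0.2275,0.175,-0.024],[0,0,0]],[1,[0.2275,0.175,-0.024],[0,0,0]],[1,[0.2275,0.175,-0.024],[0,0,0]],[1,[0.2275,0.175,-0.024],[0,0,0]],[1,[0.2275,0.175,-0.024],[0,0,0]],[1,[0.2275,0.175,-0.024],[0,0,0]],[1,[0.2275,0.175,-0.024],[0,0,0]],[1,[0.2275,0.175,-0.024],[0,0,0]]]'
python3 - <<'E'
from h import *
from plant import viewer,sensors
import pickle
p=viewer.camera_params("wrist");w=viewer.snapshot("wrist");pickle.dump(p,open('w1.pkl','wb'))
cv2.imwrite('pics/w1.png',w[:,:,::-1])
print(shift(sensors.get_obs(),[.46,-.3,.25],-16))
E
```

```text
clock: 1.82
tool_pos: [0.599, 0.1018, 0.254]
orientation: [180.0, 0.1, -14.3]
force: [-0.5, -0.8, 0.3]
opening: 0.0874
gripper_force: 0.0
(array([-0.0359,  0.4242,  0.0044]), array([0.01, 0.04, 1.81]))
```

View pics/w1.png

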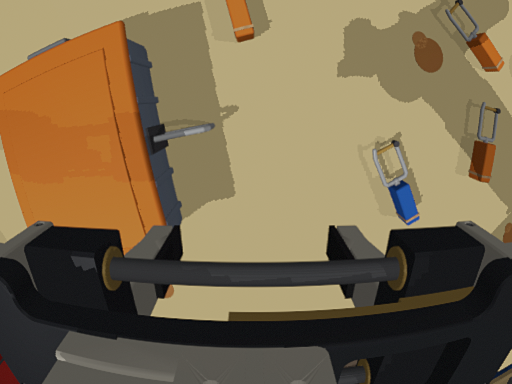

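The wrist view shows the loop's limb from (153,137) to its outer end (213,126). Blue is at (403,200) and the target marker at (483,150), with its hook pointing up. I'll measure the bar and go above the marker.

```bash
python3 - <<'E'
from h import *
import pickle
p=pickle.load(open('w1.pkl','rb'))
for z in(.058,.062):print(z,onplane(p,211,126.5,z,1),onplane(p,155,138,z,1))
a,b=onplane(p,211,126.5,.058,1),onplane(p,155,138,.058,1);print(np.degrees(np.arctan2(*(b-a)[1::-1])))
w=cv2.imread('pics/w1.png')[:,:,::-1].copy()
for c in blobs(orange(w)):
  (u,v),_,_=cv2.minAreaRect(c);print(u,v,onplane(p,u,v,.04,1))
c=max(blobs(orange(w)),key=cv2.contourArea)[:,0]
e=np.array([[v,c[c[:,1]==v,0].max()] for v in range(40,200,8)])
for k in (e[0],e[9],e[-1]): print(k)
q=[onplane(p,k[1],k[0],.115,1) for k in e];l=np.polyfit([k[1] for k in q],[k[0] for k in q],1);print('edge slope',l)
x=np.array(q)[:,:2];vt=np.linalg.svd(x-x.mean(0))[2][0];print('edge normal yaw',np.degrees(np.arctan2(vt[0],-vt[1]))%180)
E
python3 -m pendant '[[1,[-0.036,0.424,0.03],[0,0,2]],[1,[-0.036,0.424,0.03],[0,0,2]],[1,[-0.036,0.424,0.03],[0,0,2]],[1,[-0.036,0.424,0.03],[0,0,2]],[1,[-0.036,0.424,0.03],[0,0,2]],[1,[-0.036,0.424,0.03],[0,0,2]],[1,[-0.036,0.424,0.03],[0,0,2]],[1,[-0.036,0.424,0.03],[0,0,2]],[1,[-0.036,0.424,0.03],[0,0,2]],[1,[-0.036,0.424,0.03],[0,0,2]]]'
python3 -m pendant '[[1,[0,0.014,0],[0,0,0]],[1,[0,0.014,0],[0,0,0]],[1,[0,0.014,0],[0,0,0]]]'
python3 - <<'E'
from h import *
from plant import viewer,sensors
import pickle
p=viewer.camera_params("wrist");w=viewer.snapshot("wrist");pickle.dump(p,open('w2.pkl','wb'))
cv2.imwrite('pics/w2.png',w[:,:,::-1])
E
```

```text
0.058 [0.6592632  0.14252571 0.058     ] [0.66572721 0.22082696 0.058     ]
0.062 [0.65943513 0.14188603 0.062     ] [0.66583206 0.21937457 0.062     ]
85.28075410637747
488.5865783691406 159.51547241210938 [ 0.50981841 -0.3007406   0.04      ]
485.1153259277344 51.923072814941406 [ 0.69510427 -0.32114783  0.04      ]
244.07693481445312 32.615386962890625 [0.77207471 0.06989264 0.04      ]
74.41255950927734 139.4883575439453 [0.70413517 0.3599312  0.04      ]
238.32077026367188 11.622642517089844 [0.80385156 0.06987332 0.04      ]
[ 40 125]
[112 137]
[192 156]
edge slope [-11.29568875   3.10543039]
edge normal yaw 85.03662585563625
clock: 2.7
tool_pos: [0.463, -0.2909, 0.2258]
orientation: [-180.0, -0.1, -16.0]
force: [1.1, -0.8, -1.0]
opening: 0.0873
gripper_force: 0.0
clock: 2.95
tool_pos: [0.4595, -0.3038, 0.2253]
orientation: [-180.0, -0.0, -16.2]
force: [0.6, 0.3, 0.5]
opening: 0.0876
gripper_force: 0.0
```

View pics/w2.png

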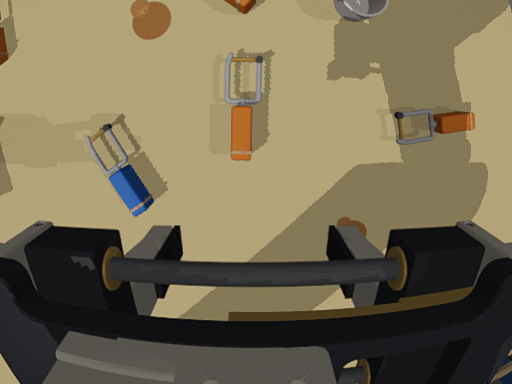

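The target marker is directly ahead: block top at about (232–252, 106–151), crossbar at v≈102, arms at u≈227 and 262, mouth at v≈58.

```bash
python3 - <<'E'
from h import *
from plant import sensors
import pickle
p=pickle.load(open('w2.pkl','rb'));o=sensors.get_obs()
w=cv2.imread('pics/w2.png')[:,:,::-1].copy()
h=cv2.cvtColor(w,cv2.COLOR_RGB2HSV);m=cv2.inRange(h,(4,150,90),(18,255,255))
c=[c for c in blobs(m,200) if abs(cv2.minAreaRect(c)[0][0]-242)<15][0][:,0]
L=[];Rr=[]
for v in range(112,146,3):
  k=c[c[:,1]==v,0];L.append(onplane(p,k.min(),v,.04,1)[:2]);Rr.append(onplane(p,k.max()+1,v,.04,1)[:2])
L=np.array(L);Rr=np.array(Rr)
for s in (L,Rr): vt=np.linalg.svd(s-s.mean(0))[2][0];print('side',s.mean(0),np.degrees(np.arctan(vt[1]/vt[0])))
print('width',np.linalg.norm((L-Rr).mean(0)),'v range',c[:,1].min(),c[:,1].max())
f=onplane(p,242.5,c[:,1].min(),.04,1);b=onplane(p,241,c[:,1].max(),.0,1);print('front',f,'rear bottom',b)
for u,v in((232,58),(260,59),(227,95),(262,97)):print(onplane(p,u,v,.02,1))
for v in range(146,164,2): print(v,w[v,241],end=' ')
E
```

```text
side [ 0.51186889 -0.29035778] -16.878708443696052
side [ 0.50452404 -0.315108  ] -18.637437149715495
width 0.025817052498813182 v range 106 150
front [ 0.53504272 -0.31234058  0.04      ] rear bottom [ 0.47617385 -0.29106966  0.        ]
[ 0.60068036 -0.31648522  0.02      ]
[ 0.58894525 -0.35099651  0.02      ]
[ 0.55497685 -0.29622593  0.02      ]
[ 0.53935945 -0.33937546  0.02      ]
146 [182 106  39] 148 [181 105  37] 150 [179 113  51] 152 [169 142 105] 154 [179 115  61] 156 [182 106  38] 158 [182 104  35] 160 [158 135  95] 162 [179 165 122]
```

Block centre is about (0.502,-0.3015) with yaw about -18°. The bar is about (0.659,0.145) with loop yaw about 85°. I'll descend and grasp.

```bash
python3 - <<'E'
from h import *
from plant import sensors
print(shift(sensors.get_obs(),[.502,-.3015,.007],-18))
E
```

```text
(array([ 0.0399, -0.0133,  0.2184]), array([-0.01, -0.01,  1.85]))
```

```bash
python3 -m pendant '[[1,[0.04,-0.0133,0.03],[0,0,1.85]],[1,[0.04,-0.0133,0.04],[0,0,1.85]],[1,[0.04,-0.0133,0.08],[0,0,1.85]],[1,[0.04,-0.0133,0.12],[0,0,1.85]],[1,[0.04,-0.0133,0.15],[0,0,1.85]],[1,[0.04,-0.0133,0.18],[0,0,1.85]],[1,[0.04,-0.0133,0.2],[0,0,1.85]],[1,[0.04,-0.0133,0.212],[0,0,1.85]],[1,[0.04,-0.0133,0.218],[0,0,1.85]],[1,[0.04,-0.0133,0.218],[0,0,1.85]]]'
python3 -m pendant '[[-1,[0,0,0],[0,0,0]],[-1,[0,0,0],[0,0,0]],[-1,[0,0,0],[0,0,0]],[-1,[0,0,0],[0,0,0]],[-1,[0,0,0],[0,0,0]],[-1,[0,0,0],[0,0,0]],[-1,[0,0,0],[0,0,0]],[-1,[0,0,0],[0,0,0]]]'
```

```text
clock: 3.83
tool_pos: [0.5017, -0.3009, 0.0062]
orientation: [180.0, 0.1, -17.9]
force: [0.1, 0.6, 0.3]
opening: 0.0875
gripper_force: 0.0
clock: 4.5
tool_pos: [0.5018, -0.3027, 0.0074]
orientation: [-180.0, -0.0, -18.1]
force: [0.4, -0.6, -0.1]
opening: 0.0397
gripper_force: 0.0
```

```bash
python3 -m pendant '[[-1,[0,0,0],[0,0,0]],[-1,[0,0,0],[0,0,0]],[-1,[0,0,0],[0,0,0]],[-1,[0,0,0],[0,0,0]],[-1,[0,0,0],[0,0,0]],[-1,[0,0,0],[0,0,0]]]'
python3 -m pendant '[[-1,[0,0,-0.02],[0,0,0]],[-1,[0,0,-0.05],[0,0,0]],[-1,[0,0,-0.08],[0,0,0]],[-1,[0,0,-0.08],[0,0,0]]]'
python3 - <<'E'
from h import *
from plant import viewer,sensors
import pickle
p=viewer.camera_params("wrist");w=viewer.snapshot("wrist");pickle.dump(p,open('w3.pkl','wb'))
cv2.imwrite('pics/w3.png',w[:,:,::-1])
print(shift(sensors.get_obs(),[.644,.019,.085],83))
E
```

```text
clock: 5.0
tool_pos: [0.5019, -0.3025, 0.0074]
orientation: [-180.0, -0.0, -18.0]
force: [-0.1, 1.8, 1.1]
opening: 0.0244
gripper_force: 30.1
clock: 5.33
tool_pos: [0.5051, -0.3041, 0.093]
orientation: [179.9, -0.5, -18.0]
force: [1.3, 0.7, -0.2]
opening: 0.024
gripper_force: 29.9
(array([ 0.0334, -0.3499,  0.0057]), array([   0.3 ,   -0.24, -101.03]))
```

View pics/w3.png

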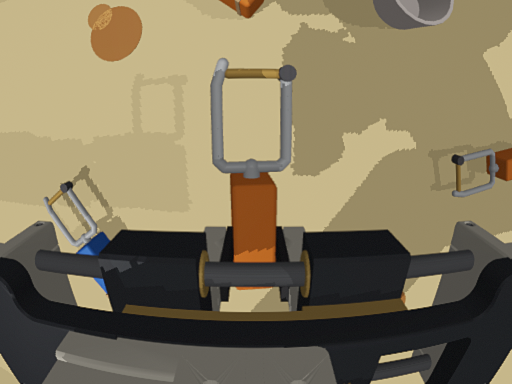

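The marker is held with its hook straight ahead: crossbar at v≈166, gate at v≈73, arms at u≈218 and 288. I'll work out where the hook sits relative to the tool, then swing it to the loop.

```bash
python3 - <<'E'
from h import *
from plant import sensors
import pickle
p=pickle.load(open('w3.pkl','rb'));o=sensors.get_obs()
R=Ro.from_euler('xyz',o["orientation"],degrees=True)
for u,v in((220,164),(286,164),(217,100),(288,100),(218,73),(288,73)):
  q=onplane(p,u,v,o["tool_pos"][2]+.013,1);print(np.round(R.inv().apply(q-o["tool_pos"])*1e3,1))
print(o["tool_pos"])
E
python3 -m pendant '[[-1,[0.005,-0.035,0],[0,0,-7]],[-1,[0.01,-0.07,0],[0,0,-14]],[-1,[0.015,-0.105,0],[0,0,-21]],[-1,[0.02,-0.14,0],[0,0,-28]],[-1,[0.025,-0.175,0],[0,0,-35]],[-1,[0.025,-0.21,0],[0,0,-42]],[-1,[0.03,-0.245,0],[0,0,-49]],[-1,[0.03,-0.28,0],[0,0,-56]],[-1,[0.033,-0.315,0],[0,0,-63]],[-1,[0.033,-0.35,0],[0,0,-70]]]'
python3 -m pendant '[[-1,[0,0,0],[0,0,-7]],[-1,[0,0,0],[0,0,-14]],[-1,[0,0,0],[0,0,-21]],[-1,[0,0,0],[0,0,-28]],[-1,[0,0,0],[0,0,-31]],[-1,[0,0,0],[0,0,-31]],[-1,[0,0,0],[0,0,-31]]]'
python3 - <<'E'
from h import *
from plant import viewer,sensors
import pickle
o=sensors.get_obs();print(o["joint_pos"])
p=viewer.camera_params("wrist");w=viewer.snapshot("wrist");pickle.dump(p,open('w4.pkl','wb'))
cv2.imwrite('pics/w4.png',w[:,:,::-1])
E
```

```text
[ 43.1 -19.3 -12.7]
[ 43.2  21.5 -12.7]
[ 82.5 -20.4 -12.5]
[ 82.5  22.  -12.5]
[ 98.9 -19.7 -12.4]
[ 99.   21.9 -12.4]
[ 0.50392427 -0.30336951  0.09047082]
clock: 6.22
tool_pos: [0.6413, 0.0214, 0.0858]
orientation: [-179.9, 0.1, 52.3]
force: [0.4, -0.5, -1.8]
opening: 0.0245
gripper_force: 29.9
clock: 6.8
tool_pos: [0.6409, 0.0198, 0.0861]
orientation: [-179.9, 0.0, 82.8]
force: [0.7, -0.8, -0.9]
opening: 0.0247
gripper_force: 29.9
[ 1.91633623e+01  2.23358504e+01 -1.17289297e+01 -1.56279136e-02
 -5.60413016e+01  1.53660547e+02]
```

View pics/w4.png

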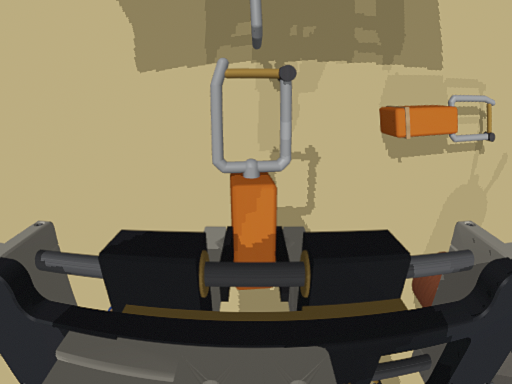

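The bar's dark upright part spans roughly (256,25) to (257,46), almost in line with the hook's centre (u≈253). I'll compute its lateral and forward position.

```bash
python3 - <<'E'
from h import *
from plant import sensors
import pickle
p=pickle.load(open('w4.pkl','rb'));o=sensors.get_obs()
R=Ro.from_euler('xyz',o["orientation"],degrees=True)
for u,v,z in((257,46,.004),(257,46,.01),(257,45,.02),(256.5,30,.058),(256,10,.058),(256,26,.058),(253,115,.1)):
  q=onplane(p,u,v,z,1);print(u,v,z,np.round(q,4),np.round(R.inv().apply(q-o["tool_pos"])*1e3,1))
print(o["tool_pos"])
w=cv2.imread('pics/w4.png');cv2.imwrite('pics/z4.png',cv2.resize(w[0:90,200:320],None,fx=6,fy=6,interpolation=cv2.INTER_CUBIC))
E
```

```text
257 46 0.004 [0.6595 0.1481 0.004 ] [129.7   2.3  82.3]
257 46 0.01 [0.6593 0.147  0.01  ] [128.5   2.3  76.3]
257 45 0.02 [0.6591 0.146  0.02  ] [127.5   2.2  66.3]
256.5 30 0.058 [0.659  0.1502 0.058 ] [131.6   1.5  28.3]
256 10 0.058 [0.6606 0.1659 0.058 ] [147.4   1.2  28.3]
256 26 0.058 [0.6591 0.1533 0.058 ] [134.7   1.2  28.3]
253 115 0.1 [0.6491 0.0895 0.1   ] [ 70.2  -0.8 -13.6]
[0.64108124 0.01978674 0.08640707]
```

View pics/z4.png

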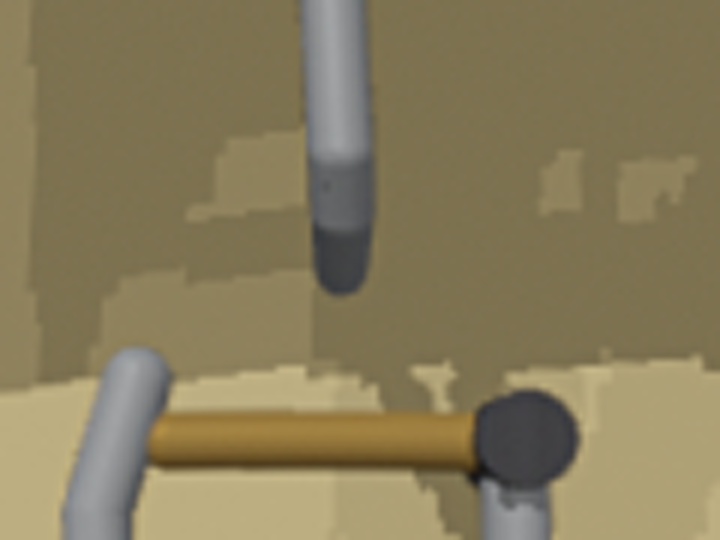

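The bar is about 128 mm ahead of the TCP and 2 mm to the right, so it lines up with the hook. I'll lower to 3–4 mm above the table and push in gradually.

```bash
python3 -m pendant '[[-1,[0,0.0015,0.03],[0,0,0]],[-1,[0,0.0015,0.05],[0,0,0]],[-1,[0,0.0015,0.065],[0,0,0]],[-1,[0,0.0015,0.073],[0,0,0]],[-1,[0,0.0015,0.075],[0,0,0]],[-1,[0,0.0015,0.075],[0,0,0]]]'
python3 -m pendant '[[-1,[0.007,0,0],[0,0,0]],[-1,[0.014,0,0],[0,0,0]],[-1,[0.021,0,0],[0,0,0]],[-1,[0.028,0,0],[0,0,0]],[-1,[0.035,0,0],[0,0,0]],[-1,[0.042,0,0],[0,0,0]],[-1,[0.049,0,0],[0,0,0]],[-1,[0.056,0,0],[0,0,0]],[-1,[0.063,0,0],[0,0,0]],[-1,[0.063,0,0],[0,0,0]]]'
python3 -m pendant '[[-1,[0.003,0,0],[0,0,0]],[-1,[0.006,0,0],[0,0,0]],[-1,[0.006,0,0],[0,0,0]]]'
python3 - <<'E'
from plant import viewer
import pickle,cv2
p=viewer.camera_params("wrist");w=viewer.snapshot("wrist");pickle.dump(p,open('w5.pkl','wb'))
cv2.imwrite('pics/w5.png',cv2.resize(w[30:230,150:350],None,fx=3,fy=3,interpolation=cv2.INTER_CUBIC)[:,:,::-1])
E
```

```text
clock: 7.35
tool_pos: [0.643, 0.0197, 0.0119]
orientation: [-180.0, 0.0, 82.9]
force: [0.5, -0.0, -0.8]
opening: 0.0242
gripper_force: 29.9
clock: 8.18
tool_pos: [0.6522, 0.0844, 0.0125]
orientation: [179.9, -0.1, 83.0]
force: [4.1, 1.4, -1.7]
opening: 0.0246
gripper_force: 29.9
clock: 8.43
tool_pos: [0.6513, 0.0888, 0.0122]
orientation: [-180.0, -0.0, 83.0]
force: [-0.2, 0.1, -1.7]
opening: 0.0243
gripper_force: 29.9
```

View pics/w5.png

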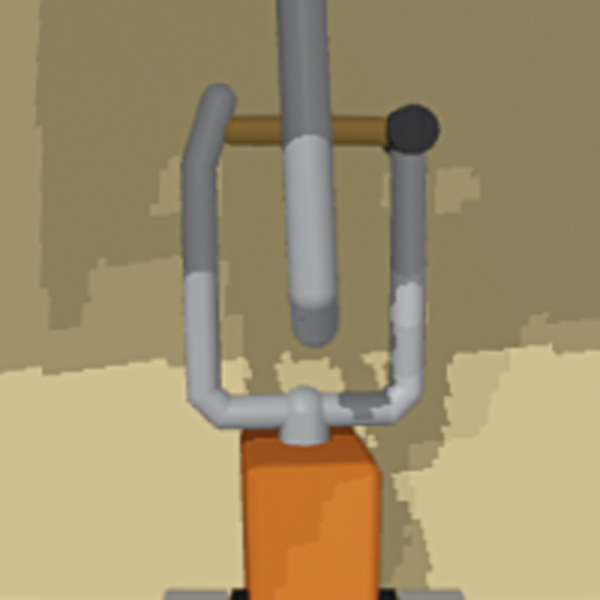

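The bar is inside the hook, the gate is straight and shut behind it, and the force has fallen back to about zero. I'll lower, release and retreat upward.

```bash
python3 -m pendant '[[-1,[0,0,0.002],[0,0,0]],[-1,[0,0,0.004],[0,0,0]],[-1,[0,0,0.0047],[0,0,0]],[-1,[0,0,0.0047],[0,0,0]],[-1,[0,0,0.0047],[0,0,0]]]'
python3 -m pendant '[[0,[0,0,0],[0,0,0]],[0,[0,0,0],[0,0,0]],[0.5,[0,0,0],[0,0,0]],[0.5,[0,0,0],[0,0,0]],[0.5,[0,0,0],[0,0,0]],[0.5,[0,0,0],[0,0,0]],[0.5,[0,0,0],[0,0,0]],[0.5,[0,0,0],[0,0,0]]]'
python3 -m pendant '[[0.5,[0,0,-0.02],[0,0,0]],[0.5,[0,0,-0.04],[0,0,0]],[0.5,[0,0,-0.08],[0,0,0]],[0.5,[-0.03,0,-0.12],[0,0,0]],[0.5,[-0.06,0,-0.15],[0,0,0]],[0.5,[-0.06,0,-0.15],[0,0,0]],[0.5,[-0.06,0,-0.15],[0,0,0]]]'
python3 - <<'E'
from plant import viewer
import pickle,cv2
p=viewer.camera_params("wrist");w=viewer.snapshot("wrist");pickle.dump(p,open('w6.pkl','wb'))
cv2.imwrite('pics/w6.png',w[:,:,::-1])
E
```

```text
clock: 8.9
tool_pos: [0.6514, 0.0881, 0.0075]
orientation: [-180.0, 0.0, 82.9]
force: [-0.7, 0.5, -1.1]
opening: 0.0248
gripper_force: 30.0
clock: 9.57
tool_pos: [0.6517, 0.0883, 0.0077]
orientation: [180.0, -0.0, 83.0]
force: [0.0, -0.1, -0.1]
opening: 0.0647
gripper_force: 0.0
clock: 10.15
tool_pos: [0.6457, 0.0273, 0.1613]
orientation: [179.7, -0.1, 82.9]
force: [1.3, 1.5, -1.1]
opening: 0.0659
gripper_force: 0.0
```

View pics/w6.png

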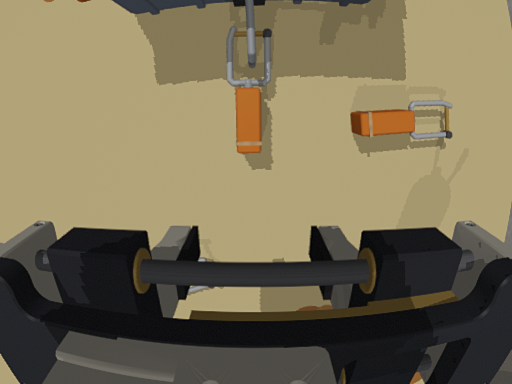

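The marker lies flat, with its block at (249,120). The bar's end, at (252,62), is inside the hook and the gate at v≈33 is shut. The gripper is clear, so I'm handing in.

```bash
python3 -c "
from plant import workorder
print(workorder.close_job())"
```

```text
the job is handed in; nothing more can be done
None
```

The orange marker is clipped onto the loop's upright bar with its gate shut and lying upright on the table; the gripper is clear, the blue marker was not touched, and I handed the job in at about 10 s.

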